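# Put the standing spray can away in the shallow upper drawer of the tool chest

### The job

Put the spray can away in the tool chest: pull the chest's upper drawer fully open by its handle, then lay the can gently down on its side on the worktop and let go of it, since the drawer is too shallow for a standing can. Take it again from above across its middle, lay it lengthwise (along the way the drawer slides) on the drawer's floor, and push the drawer fully home. Neither drop nor topple the can, leave the lower drawer shut and everything else where it is.

Things in the scene. Friction and masses are not known exactly. Their poses are not given: they have to be found in the camera images.
- chest: Grey steel bench chest with two drawers one above the other, 250 mm deep, 152 wide, 144 high, fixed on the green hood at the robot's left, whose surface is at z = 0.0025 (the dark console, y below 0.08, is at z = 0). Origin: centre of its underside. -x points out of the fronts, the way the drawers pull (about world -y); y along its width, z up. Over the drawer floor it is 65 mm high inside.
- upper_drawer (a joint): How far the upper drawer is pulled out, m: 0 shut, 0.225 fully open (stop). It starts shut or up to 15 mm ajar. Slides along the chest's -x axis; friction about 2 N plus 6 N per m/s, stays where it is left.
- upper_handle (a point): Centre of the upper drawer's handle (moves with it): a round level bar 10 mm thick, 100 long along the chest's y, posts at its ends, 35 mm free gap between bar and drawer front, 22 mm below the chest's top, z about 0.124. Pinch it from above with one finger before and one behind the bar. Ski, boot and clamps stand beyond x = 0.53, up to 0.45 high. Axes as the chest's.
- upper_floor (a point): Centre of the upper drawer's floor, on the tops of its rubber ribs (moves with it). Clear inside: 232 mm along the slide (chest's x), 128 across (y); side and back walls rise 35 mm above this point, the front 65. The 2 mm ribs run along the slide, 15 mm apart, and keep a can from rolling. Fully open, all of it lies clear in front of the chest. Axes as the chest's.
- spray: Tall aerosol spray can with a round cap, 59 mm in diameter, 197 mm high, 0.17 to 0.35 kg, standing upright and loose on the dark console to the robot's right. Origin: centre of its base; z along the can from base to cap. The cap is fixed and can be gripped like the rest. The console is bare from x 0.35 to 0.50, y -0.42 to -0.05 but for the can.
- spray_mid (a point): Point on the spray can's axis half way up, 98.5 mm from the base (near its centre of mass). Lying on the console it is about 29 mm above it; lying on the drawer's floor about 29 mm above point upper_floor. Set down gently on its side, it stays put.
- lower_drawer (a joint): The lower, lower-fronted drawer of the same chest, m pulled out; starts shut and is to stay so. Its handle is the same kind of bar, 90 mm below the upper one.
- mug: Loose white mug, 82 mm across (114 with its handle), 91 high; origin at the middle of its underside. Bystander on the console, far right.
- grease_tin: Loose round tin, 77 mm across, 76 high; origin: centre of its underside. Bystander on the console, right of and beyond the can.
- pliers: Loose pliers lying flat, 42 x 163 x 11 mm, origin under the middle, length along their y. Bystander on the console near the ski.
- wax_bar: Loose bar of wax, 34 x 59 x 20 mm, lying on the rear half of the chest's top. Bystander.
- stone: Loose grey sharpening stone, 25 x 60 x 13 mm, lying on the rear half of the chest's top. Bystander.
Things that resemble listed ones, but are neither listed nor needed, are in the scene too. Of the things that look like the spray, the largest one is meant.

How it is judged:
On the way, in this order (a step that is already met when the one before it is completed fails the run):
1. the upper drawer is pulled fully open (over 205 mm) (value of joint upper_drawer above 0.205 m), for 0.2 s.
2. the can lies on its side on the worktop, let go and still (angle between spray's own z axis and vertical between 1.45 and 1.69 rad and height (world z) of spray_mid below 0.04 m and contact force between the fingers and spray below 0.1 N and linear speed of spray below 0.03 m/s), for 0.2 s.
3. the can lies lengthwise on the open upper drawer's floor, let go (angle between spray's own z axis and vertical between 1.45 and 1.69 rad and z of spray_mid in the frame of upper_floor between 0.015 and 0.038 m and x of spray_mid in the frame of upper_floor between -0.024 and 0.024 m and y of spray_mid in the frame of upper_floor between -0.045 and 0.045 m and angle between the z axis of spray and the x axis of chest, either way round below 0.3 rad and contact force between the fingers and spray below 0.1 N and value of joint upper_drawer above 0.1 m), for 0.2 s.
At the end, for the whole second after the job is handed in: The upper drawer is shut to within 6 mm, with the can inside lying flat on its floor (within 7 degrees of level, within 17 degrees of the slide's direction) and at rest; the lower drawer is shut to within 10 mm (angle between spray's own z axis and vertical between 1.45 and 1.69 rad and z of spray_mid in the frame of upper_floor between 0.015 and 0.038 m and x of spray_mid in the frame of upper_floor between -0.024 and 0.024 m and y of spray_mid in the frame of upper_floor between -0.045 and 0.045 m and angle between the z axis of spray and the x axis of chest, either way round below 0.3 rad and value of joint upper_drawer below 0.006 m and value of joint lower_drawer below 0.01 m and linear speed of spray below 0.03 m/s); the robot touches nothing.
It fails at once if the can is dropped, thrown or let topple (moves faster than 0.7 m/s with no finger on it) (linear speed of spray above 0.7 m/s and contact force between the fingers and spray below 0.1 N).
It fails at once if the lower drawer is pulled out by more than 25 mm (value of joint lower_drawer above 0.025 m).
It fails at once if the mug, grease tin, pliers, wax bar or stone is moved by more than 30 mm (distance of any of mug, grease_tin, pliers, wax_bar, stone from where it was at the start of the episode above 0.03 m).
It also fails if it takes over 72 s, if anything falls off the work surface, if the arm or the gripper's body presses on something with over 40 N, if the wrist force passes 120 N, or if a joint passes its speed limit or range.

### The arm

A 6-joint arm with a two-finger parallel gripper is mounted at the origin on a cart in front of the work surface, level with it; the furniture and walls round the work are solid. World frame = base frame: x ahead of the robot, y to its left, z up, the work surface at z = 0. Lengths are in m, angles in rad, forces in N, time in s.
With the tool pointing down it reaches from about 0.2 to 0.875 m from the base axis. Payload 3.4 kg.
Tool frame: the origin (TCP) lies between the finger pads; the fingertips stand 25 mm ahead of it and the grasp point (between the pads) lies 6 mm ahead of it; z points along the fingers, y is the line along which they close (so a half turn about z gives the same grasp; the last joint's range is limited). The gripper opens to 94 mm and grips with 3 to 60 N. Pads are 16 mm wide; open, the fingers measure 119 mm over their backs; the gripper's body (75 mm by 177 mm) begins 78 mm behind the grasp point.
Start: joints at [-1.372, 0.276, 1.505, -0, 1.361, -0.121], TCP at [0.181, -0.546, 0.23] pointing down, gripper open.
Joint ranges: [-2.89, 2.89], [-0.75, 2.08], [0.22, 2.7], [-1.18, 4.32], [0.11, 2.71], [-2.7, 2.7]. Speed limits (rad/s): [2.57, 2.57, 3.14, 3.14, 3.14, 3.14].

### API

Orientations are given as [roll, pitch, yaw] about the fixed x, y, z axes, in that order (R = Rz(yaw) Ry(pitch) Rx(roll)).
In Python, from plant import bot gives the robot as it stands.
- The arm moves only by the shell command python3 -m crank 'ROWS'. ROWS is JSON, a list of rows, each an object with "linear": the shift along the tool's x, y, z normalised to -1 to 1, where 1 is 200 mm, a list of three; "turn": the turn, a rotation vector about the tool's x, y, z normalised to -1 to 1, where 1 is 1.5 rad, a list of three; "grip": the gripper's target within -1 to 1 (fully open at 1, half-way at 0, shut at -1). In form: [{"linear": [tx, ty, tz], "turn": [ax, ay, az], "grip": grip}, ...]. A call has 1 to 20 rows; each row shifts and turns the commanded pose from where the row before left it, along the tool's axes as they then stand; what a row does not reach is not made up. A row lasts 1/10 s, in which the tool goes at most 50 mm and 8.59 degrees, less where a joint would pass 70% of its speed; a pose out of reach is approached as far as the arm can. A call with a number of a shift or a turn outside -1 to 1 is refused whole. A call with a gripper value outside its range is refused whole. The fingers move at their own pace and stop on an object; the grip force is fixed at half the most. Time passes only in rows, so rows that do not move let the fingers close. It gives the time, the measured TCP pose, the force, the opening and the grip force at its end, in the units of the state.
- bot.get_state(): the state, without advancing time (a new reading comes with each control period).
- bot.grab_frame(name): name is "scene" or "side" or "wrist"; returns the picture (480x640x3 uint8, blue, green, red); there is no depth.
- bot.camera_params(name): a dict with "fovy" (degrees; the focal length in pixels is half the picture's height over the tangent of half this angle, whatever the lens; pixels are square), "cx", "cy" (the principal point, pixels), "extrinsics" (4x4, takes a point from camera to world coordinates); the wrist camera has in their place "hand_eye" (4x4, takes a point from camera to tool coordinates, whose origin is the TCP and whose axes are the flange's). Camera axes: x right, y down, z forward; pixel columns grow to the right and rows downward; lengths in m; the calibration is good to about 2 mm. The wrist camera is an equidistant fisheye: a pixel r from the principal point sees the ray r / f radians off the axis. A picture is of the moment at which its call begins: read the wrist's pose just before it. camera_params takes no time and is no camera call.
- bot.hand_in(): hands the job in; it is judged then, once.
Trained networks look in the newest picture that a camera, given by its name, has taken for a name from the list of things; names that differ only in an ending like _2 or _b are one class to them, and where a whole thing is asked for, a point or a joint stands for the part that bears it (a point fixed in the world has none). Each returns a list of dicts, best first, with "score" (0 to 1); they miss things now and then, are a little off and sometimes report something else, mostly with a low value. They report only what shows in the picture. A call takes as long as a camera call. They do not tell look-alikes from the thing itself.
- bot.spot_in(camera, name): "point" ([column, row] in pixels, amid what is visible of it).
- bot.regions_of(camera, name): "region" (480x640 bool, what is visible of it) and "point" ([column, row] in pixels, amid what is visible of it).
- bot.tip_of(camera, name): "point" ([column, row] in pixels: a listed point, or the origin of a listed thing).
The state is a dict: "time_s": time; "joints": joint angles; "qd": joint speeds; "tau": joint torques, N m; "tool_pos": TCP position; "orientation": TCP orientation; "contact_force": force on the tool from outside, world axes, zero at the start; "ft_torque": the same for the moment, N m; "gripper_width": finger opening in m; "finger_force": force on a finger pad.
Only numpy, scipy, OpenCV 4.12 (cv2) and the standard library are available. Lean on these libraries where they do the work, as an engineer would, in place of code of your own. Each camera call takes 0.05 s, during which the arm holds its last target. There are 200 camera calls.

## Working session

There is one attempt and no reset: what is moved stays moved. The work goes in short steps, Python scripts to look and compute and a shell command to move; the robot and the scene stay as the last step left them, time stands still between calls to the robot, and variables do not carry over. Pictures are saved under pics/ and viewed, at most 10 in all, crops included, and the job is handed in when it is done.

```bash
ls; mkdir -p pics
cat > h.py <<'E'
import numpy as np, cv2
from plant import bot
from scipy.spatial.transform import Rotation as R
def ray(cam,p):
    c=bot.camera_params(cam); f=240/np.tan(np.radians(c["fovy"])/2)
    d=np.array([(p[0]-c["cx"])/f,(p[1]-c["cy"])/f,1.])
    if cam=="wrist":
        r=np.hypot(d[0],d[1]); d=np.array([d[0]/r*np.sin(r),d[1]/r*np.sin(r),np.cos(r)]) if r>1e-9 else d
        s=bot.get_state(); T=np.eye(4); T[:3,:3]=R.from_euler('xyz',s["orientation"]).as_matrix(); T[:3,3]=s["tool_pos"]
        E=T@np.array(c["hand_eye"])
    else: E=np.array(c["extrinsics"])
    d=E[:3,:3]@d; return E[:3,3],d/np.linalg.norm(d)
def atz(cam,p,z):
    o,d=ray(cam,p); return o+d*(z-o[2])/d[2]
def proj(cam,P):
    c=bot.camera_params(cam); f=240/np.tan(np.radians(c["fovy"])/2)
    if cam=="wrist":
        s=bot.get_state(); T=np.eye(4); T[:3,:3]=R.from_euler('xyz',s["orientation"]).as_matrix(); T[:3,3]=s["tool_pos"]; E=T@np.array(c["hand_eye"])
    else: E=np.array(c["extrinsics"])
    q=E[:3,:3].T@(np.array(P)-E[:3,3])
    if cam=="wrist":
        r=np.hypot(q[0],q[1]); th=np.arctan2(r,q[2]); return np.array([c["cx"]+f*th*q[0]/r,c["cy"]+f*th*q[1]/r])
    return np.array([c["cx"]+f*q[0]/q[2],c["cy"]+f*q[1]/q[2]])
E
python3 - <<'E'
from h import *
np.set_printoptions(precision=3,suppress=True)
ims=[]
for c in("scene","side"):
    im=bot.grab_frame(c); cv2.imwrite(f"pics/{c}0.png",im)
    print(c,np.array(bot.camera_params(c)["extrinsics"])[:3,3])
    for n,z in(("upper_handle",.124),("spray",0),("spray_mid",.0985),("chest",.0025),("upper_floor",.08)):
        for d in bot.tip_of(c,n)[:3]: print(n,round(d["score"],2),d["point"],atz(c,d["point"],z))
print(bot.get_state())
E
```

```text
pics
scene [-0.242 -0.638  0.97 ]
upper_handle 0.67 [242.1, 242.7] [0.412 0.21  0.124]
spray 0.8 [367.6, 350.6] [ 0.406 -0.25   0.   ]
spray 0.76 [381.0, 255.9] [ 0.743 -0.068  0.   ]
spray 0.6 [418.7, 276.6] [ 0.734 -0.212  0.   ]
spray_mid 0.85 [422.2, 262.3] [ 0.693 -0.233  0.099]
spray_mid 0.83 [381.7, 240.5] [ 0.704 -0.088  0.099]
spray_mid 0.55 [370.7, 321.8] [ 0.417 -0.245  0.099]
chest 0.92 [210.5, 248.2] [0.42  0.393 0.002]
side [0.635 1.086 1.361]
upper_handle 0.56 [374.8, 271.1] [0.429 0.209 0.124]
spray 0.83 [358.1, 187.7] [ 0.414 -0.236  0.   ]
spray 0.63 [270.6, 231.0] [ 0.721 -0.07   0.   ]
spray 0.61 [269.4, 200.9] [ 0.721 -0.204  0.   ]
spray_mid 0.98 [268.0, 215.6] [ 0.721 -0.049  0.099]
spray_mid 0.73 [263.3, 187.4] [ 0.733 -0.172  0.099]
spray_mid 0.61 [363.5, 163.5] [ 0.398 -0.25   0.099]
chest 0.81 [385.8, 351.8] [0.419 0.394 0.002]
chest 0.48 [404.8, 349.3] [0.366 0.391 0.002]
{'time_s': 0.6, 'joints': array([-1.372,  0.276,  1.505,  0.   ,  1.361, -0.121]), 'qd': array([-0.   ,  0.001,  0.001,  0.001, -0.   , -0.001]), 'tau': array([ -0.001, -40.421, -23.739,   0.07 ,   0.025,  -0.   ]), 'tool_pos': array([ 0.181, -0.546,  0.23 ]), 'orientation': array([ 3.142, -0.   ,  0.32 ]), 'contact_force': array([-0.787,  0.018,  0.142]), 'ft_torque': array([-0.009, -0.016,  0.018]), 'finger_force': 0.0, 'gripper_width': 0.09426295508260224}
```

View pics/scene0.png

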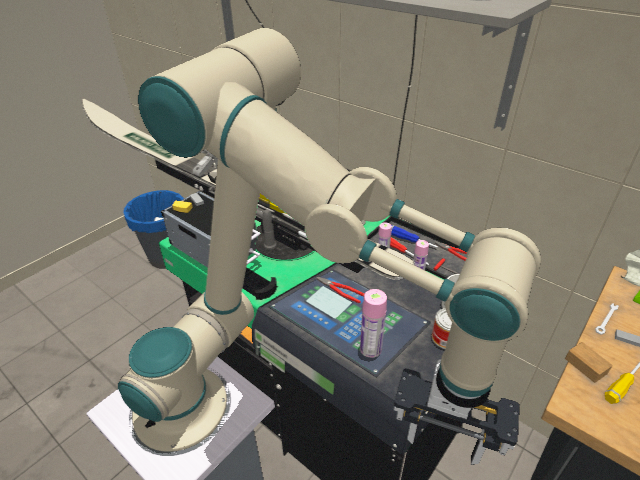

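View pics/side0.png

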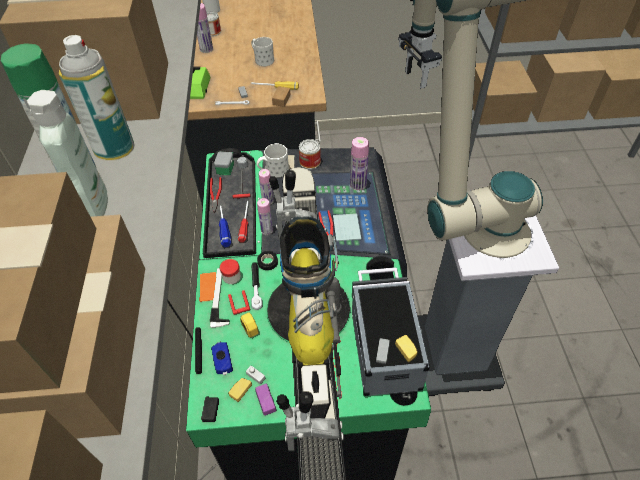

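Both pictures show the tall pink-capped can at scene (373,325) and side (360,165), with two smaller look-alikes further back. The chest is at side (388,330) with its handle at about (378,272), and pliers and tin stand near the can. I'll rotate to yaw 0, raise, and go above the handle to look closer.

```bash
python3 -m crank '[{"linear":[0,0,-0.13],"turn":[0,0,0.0711],"grip":0},{"linear":[0,0,-0.13],"turn":[0,0,0.0711],"grip":0},{"linear":[0,0,-0.13],"turn":[0,0,0.0711],"grip":0},{"linear":[0.07,-0.22,0],"turn":[0,0,0],"grip":0},{"linear":[0.07,-0.22,0],"turn":[0,0,0],"grip":0},{"linear":[0.07,-0.22,0],"turn":[0,0,0],"grip":0},{"linear":[0.07,-0.22,0],"turn":[0,0,0],"grip":0},{"linear":[0.07,-0.22,0],"turn":[0,0,0],"grip":0},{"linear":[0.07,-0.22,0],"turn":[0,0,0],"grip":0},{"linear":[0.07,-0.22,0],"turn":[0,0,0],"grip":0},{"linear":[0.07,-0.22,0],"turn":[0,0,0],"grip":0},{"linear":[0.07,-0.22,0],"turn":[0,0,0],"grip":0},{"linear":[0.07,-0.22,0],"turn":[0,0,0],"grip":0},{"linear":[0.07,-0.22,0],"turn":[0,0,0],"grip":0},{"linear":[0.07,-0.22,0],"turn":[0,0,0],"grip":0},{"linear":[0.07,-0.22,0],"turn":[0,0,0],"grip":0},{"linear":[0.07,-0.22,0],"turn":[0,0,0],"grip":0},{"linear":[0.07,-0.2,0],"turn":[0,0,0],"grip":0},{"linear":[0.07,-0.1,0],"turn":[0,0,0],"grip":0},{"linear":[0,0,0],"turn":[0,0,0],"grip":0}]'
python3 - <<'E'
from h import *
np.set_printoptions(precision=3,suppress=True)
print(bot.get_state()["tool_pos"],bot.get_state()["orientation"],bot.get_state()["joints"])
im=bot.grab_frame("wrist"); cv2.imwrite("pics/w1.png",im)
for n,z in(("upper_handle",.124),("spray",0),("chest",.0025)):
    for d in bot.tip_of("wrist",n)[:3]: print(n,round(d["score"],2),d["point"],atz("wrist",d["point"],z))
for d in bot.regions_of("wrist","upper_handle")[:2]: 
    print(d["score"],d["point"],d["region"].sum())
E
```

```text
time_s: 2.6
tool_pos: [0.406, 0.1325, 0.3082]
orientation: [-3.141, -0.0, 0.004]
contact_force: [0.3, -0.3, 0.4]
gripper_width: 0.0471
finger_force: 0.0
[0.406 0.132 0.308] [-3.141 -0.     0.004] [0.152 0.01  1.639 0.001 1.493 1.718]
upper_handle 0.94 [247.0, 202.3] [0.42  0.201 0.124]
spray 0.57 [581.7, 193.6] [ 0.416 -0.26   0.   ]
chest 0.63 [134.9, 186.6] [0.42  0.385 0.003]
chest 0.52 [25.6, 236.2] [0.35  0.621 0.003]
0.76 [209.9, 197.7] 7355
```

View pics/w1.png

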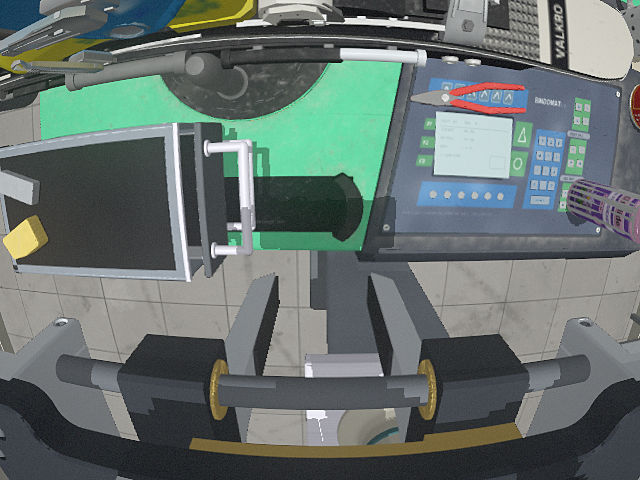

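The wrist view shows the handle bar from (247,145) to (247,253) and the chest's top front edge from (176,125) to (187,280). The pliers are at (480,97) and the can at (600,205).

Run:
```python
from h import *
np.set_printoptions(precision=4,suppress=True)
for p,z in(((247,145),.124),((247,253),.124),((176,125),.1465),((187,280),.1465),((0,157),.1465),((415,98),0),((524,90),0),((524,108),0)): print(p,atz("wrist",p,z))
```

```text
(247, 145) [0.4733 0.1983 0.124 ]
(247, 253) [0.3695 0.2031 0.124 ]
(176, 125) [0.4952 0.2582 0.1465]
(187, 280) [0.3491 0.2603 0.1465]
(0, 157) [0.4865 0.4943 0.1465]
(415, 98) [0.5287 0.0145 0.    ]
(524, 90) [ 0.5547 -0.1418  0.    ]
(524, 108) [ 0.5297 -0.1423 -0.    ]
```

```bash
python3 -m crank '[{"linear":[0.04,-0.17,0],"turn":[0,0,0.0027],"grip":-0.3},{"linear":[0.035,-0.17,0.1],"turn":[0,0,0],"grip":-0.3},{"linear":[0,0,0.2],"turn":[0,0,0],"grip":-0.3},{"linear":[0,0,0.2],"turn":[0,0,0],"grip":-0.3},{"linear":[0,0,0.1],"turn":[0,0,0],"grip":-0.3},{"linear":[0,0,0],"turn":[0,0,0],"grip":-0.3},{"linear":[0,0,0],"turn":[0,0,0],"grip":-0.3}]'
python3 - <<'E'
from h import *
np.set_printoptions(precision=4,suppress=True)
im=bot.grab_frame("wrist"); cv2.imwrite("pics/w2.png",im)
for d in bot.tip_of("wrist","upper_handle")[:2]: print(d["score"],d["point"],atz("wrist",d["point"],.124))
print(proj("wrist",[.421,.2007,.124]))
E
```

```text
time_s: 3.55
tool_pos: [0.4205, 0.1973, 0.1892]
orientation: [3.142, -0.001, -0.006]
contact_force: [0.2, 0.2, 0.6]
gripper_width: 0.0327
finger_force: 0.0
0.72 [310.1, 260.8] [0.4228 0.2063 0.124 ]
[318.9538 263.5219]
```

View pics/w2.png

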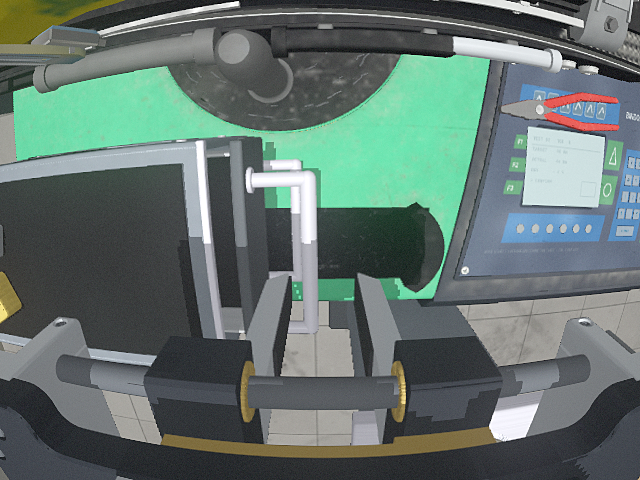

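The bar runs along column 309 from row 175 to 328, slightly left of the midpoint between the fingers (about column 322). I'll shift 8 mm in +y, descend, and pinch.

```bash
python3 -m crank '[{"linear":[0,-0.04,0],"turn":[0,0,-0.003],"grip":-0.3},{"linear":[0,0,0.1],"turn":[0,0,0],"grip":-0.3},{"linear":[0,0,0.1],"turn":[0,0,0],"grip":-0.3},{"linear":[0,0,0.1],"turn":[0,0,0],"grip":-0.3},{"linear":[0,0,0],"turn":[0,0,0],"grip":-0.3},{"linear":[0,0,0],"turn":[0,0,0],"grip":-1},{"linear":[0,0,0],"turn":[0,0,0],"grip":-1},{"linear":[0,0,0],"turn":[0,0,0],"grip":-1},{"linear":[0,0,0],"turn":[0,0,0],"grip":-1},{"linear":[0,0,0],"turn":[0,0,0],"grip":-1}]'
```

```text
time_s: 4.65
tool_pos: [0.4209, 0.2062, 0.1295]
orientation: [-3.141, -0.002, 0.0]
contact_force: [-0.1, -0.5, 5.4]
gripper_width: 0.009
finger_force: 30.0
```

```bash
python3 -m crank '[{"linear":[0,0.05,0],"turn":[0,0,0],"grip":-1},{"linear":[0,0.1,0],"turn":[0,0,0],"grip":-1},{"linear":[0,0.1,0],"turn":[0,0,0],"grip":-1},{"linear":[0,0.1,0],"turn":[0,0,0],"grip":-1},{"linear":[0,0.1,0],"turn":[0,0,0],"grip":-1},{"linear":[0,0.1,0],"turn":[0,0,0],"grip":-1},{"linear":[0,0.1,0],"turn":[0,0,0],"grip":-1},{"linear":[0,0.1,0],"turn":[0,0,0],"grip":-1},{"linear":[0,0.1,0],"turn":[0,0,0],"grip":-1},{"linear":[0,0.1,0],"turn":[0,0,0],"grip":-1},{"linear":[0,0.05,0],"turn":[0,0,0],"grip":-1},{"linear":[0,0,0],"turn":[0,0,0],"grip":-1}]'
python3 -m crank '[{"linear":[0,0.03,0],"turn":[0,0,0],"grip":-1},{"linear":[0,0.02,0],"turn":[0,0,0],"grip":-1},{"linear":[0,0,0],"turn":[0,0,0],"grip":-1}]'
```

```text
time_s: 5.85
tool_pos: [0.4223, 0.0042, 0.1295]
orientation: [3.139, -0.005, -0.001]
contact_force: [2.9, -1.6, 5.3]
gripper_width: 0.009
finger_force: 30.0
time_s: 6.15
tool_pos: [0.4224, -0.0044, 0.1295]
orientation: [3.141, -0.005, -0.0]
contact_force: [4.1, -0.2, 5.9]
gripper_width: 0.0091
finger_force: 30.0
```

```bash
python3 -m crank '[{"linear":[0,0.025,0],"turn":[0,0,0],"grip":-1},{"linear":[0,0,0],"turn":[0,0,0],"grip":-1}]'; python3 -m crank '[{"linear":[0,0.025,0],"turn":[0,0,0],"grip":-1},{"linear":[0,0,0],"turn":[0,0,0],"grip":-1}]'
```

```text
time_s: 6.35
tool_pos: [0.4223, -0.0056, 0.1295]
orientation: [-3.134, -0.005, -0.003]
contact_force: [4.7, 12.6, 5.7]
gripper_width: 0.0087
finger_force: 30.0
time_s: 6.55
tool_pos: [0.4223, -0.0058, 0.1294]
orientation: [-3.124, -0.005, -0.007]
contact_force: [5.7, 24.1, 7.3]
gripper_width: 0.0086
finger_force: 30.0
```

```bash
python3 -m crank '[{"linear":[0,-0.035,0],"turn":[0,0,0],"grip":-1},{"linear":[0,0,0],"turn":[0,0,0],"grip":-0.4},{"linear":[0,0,0],"turn":[0,0,0],"grip":-0.4},{"linear":[0,0,0],"turn":[0,0,0],"grip":-0.3},{"linear":[0,0,-0.1],"turn":[0,0,0],"grip":-0.3},{"linear":[0,0,-0.2],"turn":[0,0,0],"grip":-0.3},{"linear":[0,0,-0.2],"turn":[0,0,0],"grip":0},{"linear":[0,0.1,-0.2],"turn":[0,0,0],"grip":1},{"linear":[-0.1,0.22,-0.2],"turn":[0,0,0],"grip":1},{"linear":[-0.1,0.22,0],"turn":[0,0,0],"grip":1},{"linear":[0,0,0],"turn":[0,0,0],"grip":1},{"linear":[0,0,0],"turn":[0,0,0],"grip":1}]'
python3 - <<'E'
from h import *
np.set_printoptions(precision=4,suppress=True)
print(bot.get_state()["orientation"])
im=bot.grab_frame("wrist"); cv2.imwrite("pics/w3.png",im)
for n,z in(("upper_handle",.124),("upper_floor",.08),("spray",0),("spray_mid",.0985),("grease_tin",0),("pliers",0),("mug",0)):
    for d in bot.tip_of("wrist",n)[:3]: print(n,round(d["score"],2),d["point"],atz("wrist",d["point"],z))
E
```

```text
time_s: 7.75
tool_pos: [0.3832, -0.1068, 0.2998]
orientation: [-3.141, 0.001, -0.004]
contact_force: [0.3, 0.3, 0.4]
gripper_width: 0.078
finger_force: 0.0
[-3.1407  0.0013 -0.0037]
upper_handle 0.89 [210.2, 179.6] [ 0.4223 -0.0015  0.124 ]
upper_floor 0.84 [98.9, 178.7] [0.4233 0.1521 0.08  ]
spray 0.8 [434.0, 171.0] [ 0.4178 -0.2438  0.    ]
grease_tin 0.66 [532.0, 58.8] [ 0.5798 -0.3826  0.    ]
pliers 0.83 [277.7, 72.0] [ 0.5373 -0.0499  0.    ]
pliers 0.71 [529.8, 61.3] [ 0.5757 -0.3791  0.    ]
pliers 0.67 [98.5, 177.0] [0.4166 0.2077 0.    ]
```

View pics/w3.png

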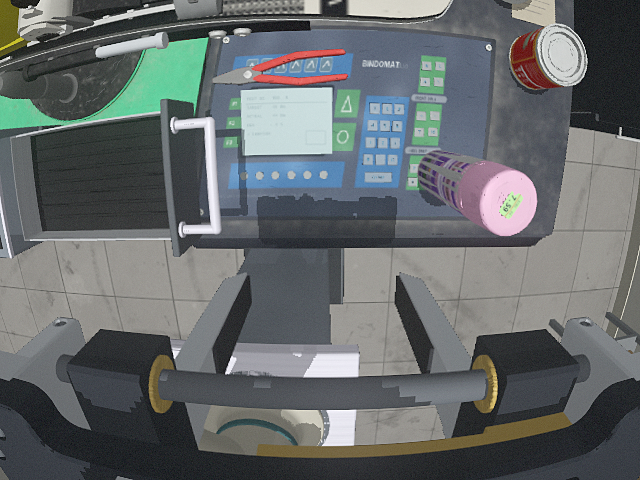

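```bash
cat >> h.py <<'E'
def tgt(yaw,tilt):  # down tool with yaw, then turned about tool y by tilt
    return R.from_euler('xyz',[np.pi,0,yaw])*R.from_rotvec([0,tilt,0])
def delta(P,Rt):
    s=bot.get_state(); C=R.from_euler('xyz',s["orientation"])
    return "lin units",np.round(C.inv().apply(np.array(P)-s["tool_pos"])/.2,3),"turn units",np.round((C.inv()*Rt).as_rotvec()/1.5,4)
E
python3 - <<'E'
from h import *
np.set_printoptions(precision=4,suppress=True)
print(np.array(bot.camera_params("wrist")["hand_eye"]))
print(atz("wrist",(505,201),.197), proj("wrist",[.417,-.246,0]),proj("wrist",[.417,-.246,.197]))
for r in bot.regions_of("wrist","spray")[:1]:
    m=r["region"]; ys,xs=np.nonzero(m); print(xs.min(),xs.max(),ys.min(),ys.max())
for c,e in(("scene",((373,293),(370,353))),):
    print(atz(c,e[0],.197),atz(c,e[1],0))
for p in((430,30),(540,245),(215,245)): print(atz("wrist",p,0))
for p in((31,140),(40,238),(168,128),(174,232)): print(atz("wrist",p,.072), atz("wrist",p,.107))
E
```

```text
[[ 0.0015 -0.9593 -0.2823  0.0825]
 [ 1.      0.0015  0.0002 -0.0005]
 [ 0.0002 -0.2823  0.9593 -0.1529]
 [ 0.      0.      0.      1.    ]]
[ 0.4192 -0.2434  0.197 ] [435.1044 171.9545] [507.5331 203.9821]
416 536 149 235
[ 0.4194 -0.2434  0.197 ] [ 0.4039 -0.259   0.    ]
[ 0.5979 -0.2365  0.    ]
[ 0.3198 -0.4205 -0.    ]
[0.3195 0.0369 0.    ]
[0.4801 0.268  0.072 ] [0.4789 0.2337 0.107 ]
[0.3494 0.2742 0.072 ] [0.3602 0.2394 0.107 ]
[0.4738 0.0612 0.072 ] [0.4732 0.0459 0.107 ]
[0.3578 0.0626 0.072 ] [0.3679 0.0473 0.107 ]
```

```bash
python3 -m crank '[{"linear":[0,0,0],"turn":[0,0,-0.1],"grip":1},{"linear":[0,0,0],"turn":[0,0,-0.1],"grip":1},{"linear":[0,0,0],"turn":[0,0,-0.1],"grip":1},{"linear":[0,0,0],"turn":[0,0,-0.1],"grip":1},{"linear":[0,0,0],"turn":[0,0,-0.1],"grip":1},{"linear":[0,0,0],"turn":[0,0,-0.1],"grip":1},{"linear":[0,0,0],"turn":[0,0,-0.1],"grip":1},{"linear":[0,0,0],"turn":[0,0,-0.1],"grip":1},{"linear":[0,0,0],"turn":[0,0,-0.1],"grip":1},{"linear":[0,0,0],"turn":[0,0,-0.1],"grip":1},{"linear":[0,0,0],"turn":[0,0,-0.1],"grip":1},{"linear":[0,0,0],"turn":[0,0,-0.1],"grip":1},{"linear":[0,0,0],"turn":[0,0,-0.1],"grip":1},{"linear":[0,0,0],"turn":[0,0,-0.1],"grip":1},{"linear":[0,0,0],"turn":[0,0,-0.1],"grip":1},{"linear":[0,0,0],"turn":[0,0,-0.1],"grip":1},{"linear":[0,0,0],"turn":[0,0,-0.1],"grip":1},{"linear":[0,0,0],"turn":[0,0,-0.04],"grip":1},{"linear":[0,0,0],"turn":[0,0,0],"grip":1}]'
python3 -m crank '[{"linear":[0,0,0],"turn":[0,-0.1,0],"grip":1},{"linear":[0,0,0],"turn":[0,-0.1,0],"grip":1},{"linear":[0,0,0],"turn":[0,-0.1,0],"grip":1},{"linear":[0,0,0],"turn":[0,-0.1,0],"grip":1},{"linear":[0,0,0],"turn":[0,-0.1,0],"grip":1},{"linear":[0,0,0],"turn":[0,-0.0236,0],"grip":1},{"linear":[0,0,0],"turn":[0,0,0],"grip":1}]'; python3 -c "
from h import *
print(bot.get_state()['joints'])
a=np.radians(-31); print(delta([.415-.004*np.cos(a),-.247-.004*np.sin(a),.30],tgt(a+np.pi,-np.pi/4)))"
```

```text
time_s: 10.1
tool_pos: [0.3843, -0.1057, 0.3003]
orientation: [-3.142, -0.0, 2.611]
contact_force: [-0.5, 0.4, 0.3]
gripper_width: 0.0941
finger_force: 0.0
time_s: 10.8
tool_pos: [0.3821, -0.1046, 0.2985]
orientation: [3.142, 0.784, 2.611]
contact_force: [0.5, 0.8, -0.3]
gripper_width: 0.094
finger_force: 0.0
[-0.28373499 -0.40652527  2.21500342 -0.31554831  0.58794195 -1.12925223]
('lin units', array([-0.346, -0.531,  0.335]), 'turn units', array([ 0.0052, -0.0012,  0.0052]))
```

```bash
python3 -m crank '[{"linear":[-0.0875,-0.1275,0.085],"turn":[0.002,0,0.002],"grip":1},{"linear":[-0.0875,-0.1275,0.085],"turn":[0.002,0,0.002],"grip":1},{"linear":[-0.0875,-0.1275,0.085],"turn":[0,0,0],"grip":1},{"linear":[-0.0875,-0.1275,0.085],"turn":[0,0,0],"grip":1},{"linear":[0,0,0],"turn":[0,0,0],"grip":1},{"linear":[0,0,0],"turn":[0,0,0],"grip":1}]'
python3 - <<'E'
from h import *
np.set_printoptions(precision=4,suppress=True)
print(bot.get_state()["joints"],bot.get_state()["orientation"])
im=bot.grab_frame("wrist"); cv2.imwrite("pics/w4.png",im)
print(proj("wrist",[.418,-.244,0]),proj("wrist",[.418,-.244,.197]))
for d in bot.regions_of("wrist","spray")[:2]: print(d["score"],d["point"])
a=np.radians(-31); print(delta([.418-.004*np.cos(a),-.244-.004*np.sin(a),.129],tgt(a+np.pi,-np.pi/4)))
E
```

```text
time_s: 11.4
tool_pos: [0.4109, -0.218, 0.299]
orientation: [3.139, 0.775, 2.601]
contact_force: [0.7, -0.2, 0.1]
gripper_width: 0.0942
finger_force: 0.0
[-0.765  -0.3034  2.1628  0.3127  0.5419 -2.003 ] [3.1389 0.7752 2.6014]
[301.6845  23.5464] [290.7727 170.6333]
0.88 [288.4, 100.9]
0.82 [534.4, 213.6]
('lin units', array([ 0.534, -0.104,  0.664]), 'turn units', array([ 0.0038, -0.0068,  0.0026]))
```

View pics/w4.png

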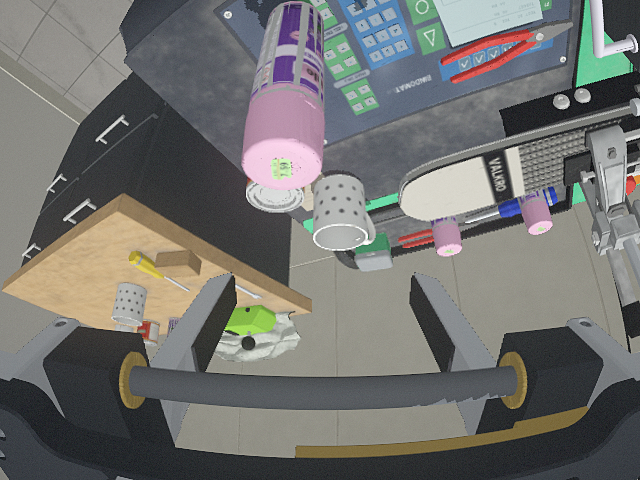

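The cap centre is at (283,165), slightly left of the predicted (291,171), and nothing else is near it. I'll recompute the target.

Run:
```python
from h import *
np.set_printoptions(precision=4,suppress=True)
P=atz("wrist",(283,165),.197); print(P)
G=(P[:2]+[.418,-.244])/2; print(G)
a=np.radians(-31); u=np.array([np.cos(a),np.sin(a)])
print(delta([*(G-.004*u),.23],tgt(a+np.pi,-np.pi/4)))
```

```text
[ 0.4106 -0.2441  0.197 ]
[ 0.4143 -0.244 ]
('lin units', array([ 0.192, -0.113,  0.292]), 'turn units', array([ 0.0038, -0.0068,  0.0026]))
```

```bash
python3 -m crank '[{"linear":[0,-0.113,0],"turn":[0.0038,-0.0068,0.0026],"grip":1},{"linear":[0.096,0,0.146],"turn":[0,0,0],"grip":1},{"linear":[0.096,0,0.146],"turn":[0,0,0],"grip":1},{"linear":[0,0,0],"turn":[0,0,0],"grip":1},{"linear":[0,0,0],"turn":[0,0,0],"grip":1}]'
python3 - <<'E'
from h import *
np.set_printoptions(precision=4,suppress=True)
im=bot.grab_frame("wrist"); cv2.imwrite("pics/w5.png",im)
m=None
for d in bot.regions_of("wrist","spray")[:2]:
    m=d["region"]; ys,xs=np.nonzero(m); print(d["score"],d["point"],[(r,xs[ys==r].min(),xs[ys==r].max()) for r in range(ys.min(),ys.max()+1,30)])
print(proj("wrist",[.4143,-.244,.197]),proj("wrist",[.4143,-.244,.1]))
a=np.radians(-31); u=np.array([np.cos(a),np.sin(a)]); G=np.array([.4143,-.244])
print(delta([*(G-.004*u),.129],tgt(a+np.pi,-np.pi/4)))
E
```

```text
time_s: 12.0
tool_pos: [0.4119, -0.2417, 0.2305]
orientation: [3.141, 0.786, 2.602]
contact_force: [0.6, -0.2, -0.0]
gripper_width: 0.0941
finger_force: 0.0Traceback (most recent call last):
  File "<stdin>", line 6, in <module>
    return umr_minimum(a, axis, None, out, keepdims, initial, where)
ValueError: zero-size array to reduction operation minimum which has no identity
```

View pics/w5.png

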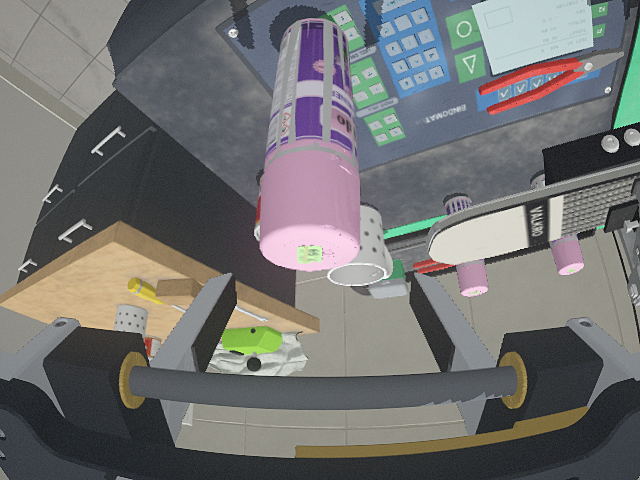

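The can's axis runs from about (310,255) to (316,30), and the fingers' midline is near column 324. I'll shift −5 mm in tool y, descend and grip.

```bash
python3 -m crank '[{"linear":[0,-0.025,0],"turn":[0,0,0],"grip":1},{"linear":[0.09,0,0.09],"turn":[0,0,0],"grip":1},{"linear":[0.09,0,0.09],"turn":[0,0,0],"grip":1},{"linear":[0.09,0,0.09],"turn":[0,0,0],"grip":1},{"linear":[0.09,0,0.09],"turn":[0,0,0],"grip":1},{"linear":[0,0,0],"turn":[0,0,0],"grip":1}]'
python3 -m crank '[{"linear":[0,0,0],"turn":[0,0,0],"grip":0.5},{"linear":[0,0,0],"turn":[0,0,0],"grip":0},{"linear":[0,0,0],"turn":[0,0,0],"grip":-1},{"linear":[0,0,0],"turn":[0,0,0],"grip":-1},{"linear":[0,0,0],"turn":[0,0,0],"grip":-1}]'
python3 - <<'E'
from h import *
np.set_printoptions(precision=4,suppress=True)
print(bot.get_state()["joints"],bot.get_state()["orientation"])
im=bot.grab_frame("wrist"); im2=bot.grab_frame("scene")
cv2.imwrite("pics/w6.png",np.hstack([cv2.resize(im,(400,300)),im2[200:500,280:640][:280,:][:,:360] if 0 else cv2.resize(im2[180:420,300:620],(400,300))]))
E
```

```text
time_s: 12.7
tool_pos: [0.419, -0.2324, 0.1602]
orientation: [-3.118, 0.742, 2.596]
contact_force: [-0.8, -0.1, 0.3]
gripper_width: 0.0938
finger_force: 0.0
time_s: 13.2
tool_pos: [0.4177, -0.2339, 0.1601]
orientation: [-3.117, 0.742, 2.593]
contact_force: [-1.2, -3.3, -0.2]
gripper_width: 0.0578
finger_force: 29.4
[-0.734  -0.0609  2.4002  0.999   0.12   -2.7037] [-3.117   0.7424  2.5933]
```

View pics/w6.png

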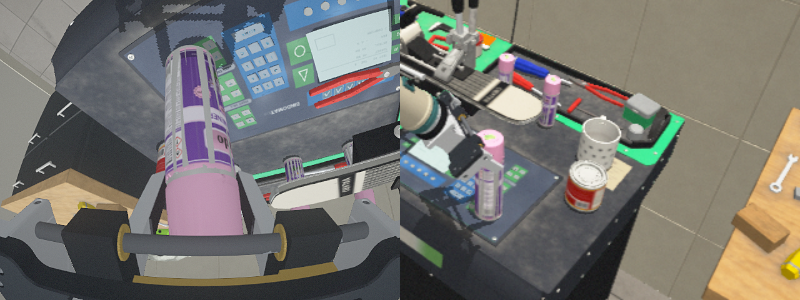

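The can is gripped on its cap with 30 N; the scene view shows it still upright with the fingers around the cap. Joints 5 and 6 are near their limits, so I'll lift and rotate back toward tool-down.

```bash
python3 -m crank '[{"linear":[-0.05,0,-0.05],"turn":[0,0,0],"grip":-1},{"linear":[-0.08,0,-0.08],"turn":[0,0.03,0],"grip":-1},{"linear":[-0.09,0,-0.09],"turn":[0,0.05,0],"grip":-1},{"linear":[0,0,0],"turn":[0,0.07,0],"grip":-1},{"linear":[0,0,0],"turn":[0,0.07,0],"grip":-1},{"linear":[0,0,0],"turn":[0,0.07,0],"grip":-1},{"linear":[0,0,0],"turn":[0,0.07,0],"grip":-1},{"linear":[0,0,0],"turn":[0,0.07,0],"grip":-1},{"linear":[0,0,0],"turn":[0,0.07,0],"grip":-1},{"linear":[0,0,0],"turn":[0,0,0],"grip":-1},{"linear":[0,0,0],"turn":[0,0,0],"grip":-1}]'
python3 - <<'E'
from h import *
np.set_printoptions(precision=4,suppress=True)
print(bot.get_state()["joints"])
im=bot.grab_frame("wrist"); im2=bot.grab_frame("scene")
cv2.imwrite("pics/w7.png",np.hstack([cv2.resize(im,(400,300)),cv2.resize(im2[180:420,300:620],(400,300))]))
a=np.radians(-31)
print(delta([.47,-.285,.22],tgt(a+np.pi,0)))
E
```

```text
time_s: 14.4
tool_pos: [0.4289, -0.2256, 0.1957]
orientation: [3.136, 0.051, 2.602]
contact_force: [-0.2, -0.3, -2.7]
gripper_width: 0.0566
finger_force: 29.3
[-0.6357  0.1361  1.7819  0.0109  1.1737 -1.6713]
('lin units', array([-0.34 , -0.149, -0.102]), 'turn units', array([0.0033, 0.034 , 0.0012]))
```

View pics/w7.png

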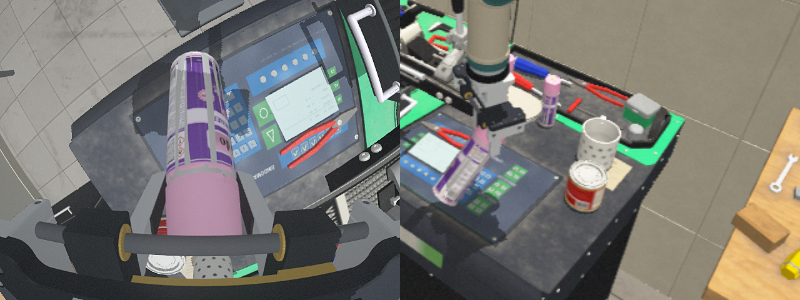

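The can hangs tilted about 40°, held firmly with no visible slip, base toward the robot and clear of everything. I'll move outward, then rotate the rest in the air.

```bash
python3 -m crank '[{"linear":[-0.11,-0.05,-0.034],"turn":[0,0,0],"grip":-1},{"linear":[-0.115,-0.05,-0.034],"turn":[0,0,0],"grip":-1},{"linear":[-0.115,-0.049,-0.034],"turn":[0.003,0.03,0],"grip":-1},{"linear":[0,0,0],"turn":[0,0.07,0],"grip":-1},{"linear":[0,0,0],"turn":[0,0.08,0],"grip":-1},{"linear":[0,0,0],"turn":[0,0.08,0],"grip":-1},{"linear":[0,0,0],"turn":[0,0.08,0],"grip":-1},{"linear":[0,0,0],"turn":[0,0.08,0],"grip":-1},{"linear":[0,0,0],"turn":[0,0.08,0],"grip":-1},{"linear":[0,0,0],"turn":[0,0.07,0],"grip":-1},{"linear":[0,0,0],"turn":[0,0,0],"grip":-1},{"linear":[0,0,0],"turn":[0,0,0],"grip":-1}]'
python3 - <<'E'
from h import *
np.set_printoptions(precision=4,suppress=True)
print(bot.get_state()["joints"])
bot.grab_frame("side");bot.grab_frame("scene");bot.grab_frame("wrist")
s=bot.get_state(); C=R.from_euler('xyz',s["orientation"]); print(C.as_matrix())
for c in("side","scene","wrist"):
  for n in("spray_mid","spray"):
    for d in bot.tip_of(c,n)[:4]: print(c,n,round(d["score"],2),d["point"])
a=np.radians(-31); u=np.array([np.cos(a),np.sin(a),0]); g=s["tool_pos"]+.006*C.as_matrix()[:,2]
for c in("side","scene","wrist"): print(c,"pred mid",proj(c,g-.0575*u),"base",proj(c,g-.156*u))
print(delta([.474,-.287,.045],C))
E
```

```text
time_s: 15.7
tool_pos: [0.4713, -0.2861, 0.2202]
orientation: [3.141, -0.8, 2.603]
contact_force: [0.1, 0.1, -2.2]
gripper_width: 0.0562
finger_force: 29.8
[-0.6291  0.7072  1.0585 -0.0779  2.1729 -1.678 ]
[[-0.5991  0.5135 -0.6143]
 [ 0.3585  0.8581  0.3675]
 [ 0.7159 -0.0001 -0.6982]]
side spray_mid 0.87 [359.8, 139.8]
side spray_mid 0.75 [265.0, 216.3]
side spray_mid 0.55 [264.4, 186.9]
side spray 0.97 [385.8, 153.0]
side spray 0.92 [268.3, 229.5]
side spray 0.65 [270.4, 201.9]
scene spray_mid 0.75 [380.1, 293.6]
scene spray_mid 0.62 [383.7, 241.7]
scene spray_mid 0.53 [423.6, 259.6]
scene spray_mid 0.53 [207.0, 250.9]
scene spray 0.7 [257.7, 264.3]
scene spray 0.7 [378.8, 290.0]
scene spray 0.65 [339.5, 306.4]
scene spray 0.5 [382.7, 255.4]
wrist spray_mid 0.37 [531.2, 162.9]
wrist spray 0.73 [317.1, 124.0]
side pred mid [358.6669 135.1723] base [387.6632 143.9581]
scene pred mid [377.0389 288.8215] base [337.3055 299.5212]
wrist pred mid [322.5167 204.091 ] base [323.016   90.7899]
('lin units', array([-0.644,  0.003,  0.605]), 'turn units', array([ 0.    , -0.0019,  0.0001]))
```

```bash
cat >> h.py <<'E'
def tri(obs):
    A=np.zeros((3,3));b=np.zeros(3)
    for c,p in obs:
        o,d=ray(c,p); M=np.eye(3)-np.outer(d,d); A+=M; b+=M@o
    return np.linalg.solve(A,b)
E
python3 - <<'E'
from h import *
np.set_printoptions(precision=4,suppress=True)
B=tri([("side",(385.8,153.0)),("scene",(339.5,306.4))]);M=tri([("side",(359.8,139.8)),("scene",(380.1,293.6))])
s=bot.get_state(); g=s["tool_pos"]+.006*R.from_euler('xyz',s["orientation"]).as_matrix()[:,2]
print(B,M,g,np.linalg.norm(M-B),np.linalg.norm(g-B))
for q in(M,g): v=q-B; print(np.degrees(np.arcsin(v[2]/np.linalg.norm(v))))
E
```

```text
[ 0.3404 -0.201   0.1863] [ 0.4181 -0.2578  0.201 ] [ 0.4676 -0.2838  0.2175] 0.09732459079771169 0.15495929030148756
8.671885900357015
11.605717866902307
```

```bash
python3 -m crank '[{"linear":[0,0,0],"turn":[0,0.05,0],"grip":-1},{"linear":[0,0,0],"turn":[0,0.05,0],"grip":-1},{"linear":[0,0,0],"turn":[0,0,0],"grip":-1},{"linear":[0,0,0],"turn":[0,0,0],"grip":-1}]'
python3 - <<'E'
from h import *
np.set_printoptions(precision=4,suppress=True)
bot.grab_frame("side");bot.grab_frame("scene")
o={}
for c in("side","scene"):
  for n in("spray_mid","spray"):
    o[c,n]=[d["point"] for d in bot.tip_of(c,n)[:5]]
s=bot.get_state(); C=R.from_euler('xyz',s["orientation"]);g=s["tool_pos"]+.006*C.as_matrix()[:,2]
P={}
for n,pr in(("spray",(387,150)),("spray_mid",(359,138))):
  ps=min(o["side",n],key=lambda p:np.hypot(p[0]-pr[0],p[1]-pr[1])); q=(338,303) if n=="spray" else (379,291)
  pc=min(o["scene",n],key=lambda p:np.hypot(p[0]-q[0],p[1]-q[1])); P[n]=tri([("side",ps),("scene",pc)]); print(n,ps,pc,P[n])
v=g-P["spray"]; print(g,np.degrees(np.arcsin(v[2]/np.linalg.norm(v))),s["orientation"])
print("d",C.inv().apply([0,0,-.1])/.2)
E
```

```text
time_s: 16.55
tool_pos: [0.4715, -0.2862, 0.2203]
orientation: [3.141, -0.952, 2.603]
contact_force: [0.4, 0.1, -2.7]
gripper_width: 0.0561
finger_force: 29.9
spray [385.9, 144.7] [340.6, 302.4] [ 0.3375 -0.2098  0.2102]
spray_mid [360.1, 135.6] [379.1, 290.9] [ 0.4151 -0.2588  0.2149]
[ 0.4671 -0.2836  0.2182] 3.0670720018479436 [ 3.1415 -0.9506  2.6025]
d [-0.4069 -0.      0.2906]
```

```bash
python3 -m crank '[{"linear":[-0.16,0,0.116],"turn":[0,0,0],"grip":-1},{"linear":[-0.16,0,0.116],"turn":[0,0,0],"grip":-1},{"linear":[-0.16,0,0.116],"turn":[0,0,0],"grip":-1},{"linear":[-0.16,0,0.116],"turn":[0,0,0],"grip":-1},{"linear":[0,0,0],"turn":[0,0,0],"grip":-1},{"linear":[0,0,0],"turn":[0,0,0],"grip":-1}]'
python3 -m crank '[{"linear":[-0.04,0,0.029],"turn":[0,0,0],"grip":-1},{"linear":[-0.02,0,0.015],"turn":[0,0,0],"grip":-1},{"linear":[0,0,0],"turn":[0,0,0],"grip":-1}]'
python3 -m crank '[{"linear":[-0.02,0,0.015],"turn":[0,0,0],"grip":-1},{"linear":[0,0,0],"turn":[0,0,0],"grip":-1}]'
```

```text
time_s: 17.45
tool_pos: [0.47, -0.2852, 0.0638]
orientation: [3.141, -0.955, 2.603]
contact_force: [-0.1, 0.4, -2.6]
gripper_width: 0.0554
finger_force: 29.9
time_s: 17.75
tool_pos: [0.4702, -0.2854, 0.0483]
orientation: [3.141, -0.951, 2.603]
contact_force: [0.3, 0.6, -2.4]
gripper_width: 0.0562
finger_force: 29.9
time_s: 17.95
tool_pos: [0.4699, -0.2852, 0.0427]
orientation: [3.141, -0.952, 2.603]
contact_force: [0.4, -0.4, -2.6]
gripper_width: 0.056
finger_force: 29.9
```

```bash
python3 -m crank '[{"linear":[-0.016,0,0.012],"turn":[0,0,0],"grip":-1},{"linear":[0,0,0],"turn":[0,0,0],"grip":-1}]'
python3 -m crank '[{"linear":[-0.012,0,0.009],"turn":[0,0,0],"grip":-1},{"linear":[0,0,0],"turn":[0,0,0],"grip":-1}]'
python3 -m crank '[{"linear":[-0.008,0,0.006],"turn":[0,0,0],"grip":-1},{"linear":[0,0,0],"turn":[0,0,0],"grip":-1}]'
```

```text
time_s: 18.15
tool_pos: [0.4696, -0.285, 0.0391]
orientation: [3.141, -0.954, 2.602]
contact_force: [1.1, 0.3, -0.5]
gripper_width: 0.0564
finger_force: 29.8
time_s: 18.35
tool_pos: [0.4697, -0.2851, 0.036]
orientation: [3.141, -0.953, 2.603]
contact_force: [1.6, -0.6, -0.1]
gripper_width: 0.0558
finger_force: 29.8
time_s: 18.55
tool_pos: [0.4697, -0.2851, 0.0354]
orientation: [-3.142, -0.953, 2.602]
contact_force: [2.8, -1.4, 5.1]
gripper_width: 0.0562
finger_force: 29.9
```

```bash
python3 -m crank '[{"linear":[0,0,0],"turn":[0,0,0],"grip":0.28},{"linear":[0,0,0],"turn":[0,0,0],"grip":0.5},{"linear":[0,0,0],"turn":[0,0,0],"grip":0.7},{"linear":[0,0,0],"turn":[0,0,0],"grip":1},{"linear":[0,0,0],"turn":[0,0,0],"grip":1},{"linear":[0,0,0],"turn":[0,0,0],"grip":1},{"linear":[0,0,-0.1],"turn":[0,0,0],"grip":1},{"linear":[0,0,-0.2],"turn":[0,0,0],"grip":1},{"linear":[0,0,-0.2],"turn":[0,0,0],"grip":1},{"linear":[0,0,-0.2],"turn":[0,0,0],"grip":1},{"linear":[0,0,0],"turn":[0,0,0],"grip":1},{"linear":[0,0,0],"turn":[0,0,0],"grip":1}]'
python3 - <<'E'
from h import *
np.set_printoptions(precision=4,suppress=True)
for c in("side","scene","wrist"):
  bot.grab_frame(c)
  for n,z in(("spray_mid",.0295),("spray",.0295)):
    for d in bot.tip_of(c,n)[:4]: print(c,n,round(d["score"],2),d["point"],atz(c,d["point"],z))
s=bot.get_state()
print(s["joints"],s["orientation"]); a=np.radians(-31)
print(delta([.42,-.256,.25],tgt(a+np.pi,0)))
E
```

```text
time_s: 19.75
tool_pos: [0.5678, -0.3438, 0.1143]
orientation: [3.141, -0.952, 2.603]
contact_force: [0.3, -0.1, 0.7]
gripper_width: 0.0939
finger_force: 0.0
side spray_mid 0.83 [264.0, 212.7] [ 0.7382 -0.1246  0.0295]
side spray_mid 0.72 [359.4, 180.0] [ 0.4097 -0.2433  0.0295]
side spray_mid 0.68 [263.9, 186.1] [ 0.7363 -0.2465  0.0295]
side spray 0.97 [269.1, 228.8] [ 0.7233 -0.0541  0.0295]
side spray 0.91 [271.3, 204.2] [ 0.7135 -0.1601  0.0295]
side spray 0.78 [383.1, 191.8] [ 0.3379 -0.1798  0.0295]
scene spray_mid 0.93 [368.4, 338.6] [ 0.4191 -0.2415  0.0295]
scene spray_mid 0.82 [421.1, 259.3] [ 0.7775 -0.1918  0.0295]
scene spray_mid 0.74 [384.5, 239.8] [ 0.7881 -0.0499  0.0295]
scene spray 0.76 [382.5, 257.7] [ 0.709  -0.0942  0.0295]
scene spray 0.69 [335.4, 350.8] [ 0.3351 -0.199   0.0295]
wrist spray_mid 0.67 [327.7, 186.9] [ 0.4247 -0.2526  0.0295]
wrist spray_mid 0.48 [517.9, 59.1] [0.3036 0.2262 0.0295]
wrist spray 0.66 [324.8, 125.6] [ 0.3391 -0.2042  0.0295]
[-0.6151  1.061   0.6472 -0.0899  2.3835 -1.6804] [ 3.1411 -0.9534  2.6028]
('lin units', array([ 1.046, -0.003,  0.308]), 'turn units', array([-0.0004, -0.6356,  0.0012]))
```

```bash
python3 -m crank '[{"linear":[0,0,-0.1],"turn":[0,-0.09,0],"grip":1},{"linear":[0,0,-0.1],"turn":[0,-0.09,0],"grip":1},{"linear":[0,0,0],"turn":[0,-0.09,0],"grip":1},{"linear":[0,0,0],"turn":[0,-0.09,0],"grip":1},{"linear":[0,0,0],"turn":[0,-0.09,0],"grip":1},{"linear":[0,0,0],"turn":[0,-0.09,0],"grip":1},{"linear":[0,0,0],"turn":[0,-0.095,0],"grip":1},{"linear":[0.15,0,-0.15],"turn":[0,0,0],"grip":1},{"linear":[0.2,0,-0.15],"turn":[0,0,0],"grip":1},{"linear":[0.2,0,-0.15],"turn":[0,0,0],"grip":1},{"linear":[0.2,0,0],"turn":[0,0,0],"grip":1},{"linear":[0.1,0,0],"turn":[0,0,0],"grip":1},{"linear":[0,0,0],"turn":[0,0,0],"grip":1},{"linear":[0,0,0],"turn":[0,0,0],"grip":1}]'
python3 - <<'E'
from h import *
np.set_printoptions(precision=4,suppress=True)
im=bot.grab_frame("wrist")
cv2.imwrite("pics/w8.png",im)
for n in("spray_mid","spray"):
    for d in bot.tip_of("wrist",n)[:3]: print(n,round(d["score"],2),d["point"],atz("wrist",d["point"],.0295))
for d in bot.regions_of("wrist","spray")[:2]:
    m=d["region"].astype(np.uint8); r=cv2.minAreaRect(cv2.findNonZero(m)); print(d["score"],r)
    bx=cv2.boxPoints(r); print(np.array([atz("wrist",p,.03) for p in bx]))
print(bot.get_state()["orientation"]); a=np.radians(-31)
print(delta([.42,-.25,.12],tgt(a+np.pi,0)))
E
```

```text
time_s: 21.6
tool_pos: [0.4484, -0.2724, 0.2309]
orientation: [-3.142, 0.002, 2.602]
contact_force: [-0.8, -0.6, -0.3]
gripper_width: 0.094
finger_force: 0.0
spray_mid 0.77 [329.1, 180.3] [ 0.424  -0.25    0.0295]
spray 0.71 [328.6, 76.9] [ 0.3386 -0.1998  0.0295]
0.72 ((326.5, 177.5), (209.0, 61.0), 90.0)
[[ 0.3195 -0.2237  0.03  ]
 [ 0.3485 -0.1748  0.03  ]
 [ 0.5293 -0.2784  0.03  ]
 [ 0.4969 -0.3327  0.03  ]]
[ 3.1414 -0.0003  2.6024]
('lin units', array([0.183, 0.023, 0.55 ]), 'turn units', array([ 0.0002, -0.0002,  0.0013]))
```

```bash
python3 -m crank '[{"linear":[0.17,0.025,0.1],"turn":[0,0,0],"grip":1},{"linear":[0,0,0.2],"turn":[0,0,0],"grip":1},{"linear":[0,0,0.2],"turn":[0,0,0],"grip":1},{"linear":[0,0,0.2],"turn":[0,0,0],"grip":1},{"linear":[0,0,0.14],"turn":[0,0,0],"grip":1},{"linear":[0,0,0.1],"turn":[0,0,0],"grip":1},{"linear":[0,0,0.03],"turn":[0,0,0],"grip":1},{"linear":[0,0,0],"turn":[0,0,0],"grip":0.6},{"linear":[0,0,0],"turn":[0,0,0],"grip":0.3},{"linear":[0,0,0],"turn":[0,0,0],"grip":0},{"linear":[0,0,0],"turn":[0,0,0],"grip":-1},{"linear":[0,0,0],"turn":[0,0,0],"grip":-1},{"linear":[0,0,0],"turn":[0,0,0],"grip":-1}]'
```

```text
time_s: 23.1
tool_pos: [0.422, -0.2508, 0.0371]
orientation: [-3.141, 0.001, 2.603]
contact_force: [-0.3, -0.3, 3.4]
gripper_width: 0.0557
finger_force: 30.0
```

```bash
python3 -m crank '[{"linear":[0,0,-0.1],"turn":[0,0,0],"grip":-1},{"linear":[0,0,-0.2],"turn":[0,0,0],"grip":-1},{"linear":[0,0,-0.2],"turn":[0,0,0],"grip":-1},{"linear":[0,0,-0.2],"turn":[0,0,0],"grip":-1},{"linear":[0,0,-0.2],"turn":[0,0,0],"grip":-1},{"linear":[0,0,-0.2],"turn":[0,0,0],"grip":-1},{"linear":[0,0,-0.2],"turn":[0,0,0.08],"grip":-1},{"linear":[0,0,0],"turn":[0,0,0.1],"grip":-1},{"linear":[0,0,0],"turn":[0,0,0.1],"grip":-1},{"linear":[0,0,0],"turn":[0,0,0.1],"grip":-1},{"linear":[0,0,0],"turn":[0,0,0.1],"grip":-1},{"linear":[0,0,0],"turn":[0,0,0.1],"grip":-1},{"linear":[0,0,0],"turn":[0,0,0.1],"grip":-1},{"linear":[0,0,0],"turn":[0,0,0.008],"grip":-1},{"linear":[0,0,0],"turn":[0,0,0],"grip":-1}]'
python3 - <<'E'
from h import *
np.set_printoptions(precision=4,suppress=True)
s=bot.get_state(); print(s["joints"],s["contact_force"])
for c in("wrist","side","scene"):
  bot.grab_frame(c)
  for n,z in(("upper_floor",.072),("upper_handle",.124)):
    for d in bot.tip_of(c,n)[:2]: print(c,n,round(d["score"],2),d["point"],atz(c,d["point"],z))
s=bot.get_state()
for d in bot.regions_of("wrist","spray")[:1]:
    r=cv2.minAreaRect(cv2.findNonZero(d["region"].astype(np.uint8))); print(r)
print(delta([.4225,.16,.30],tgt(np.pi/2,0)))
E
```

```text
time_s: 24.6
tool_pos: [0.4212, -0.2502, 0.2959]
orientation: [-3.141, -0.001, 1.573]
contact_force: [-0.3, -0.2, -3.1]
gripper_width: 0.0559
finger_force: 30.0
[-0.6783  0.115   1.5534  0.0001  1.4744 -0.6806] [-0.2986 -0.1961 -3.0685]
side upper_floor 0.57 [369.2, 266.8] [0.4345 0.1553 0.072 ]
scene upper_floor 0.83 [258.2, 263.0] [0.4164 0.1546 0.072 ]
scene upper_floor 0.74 [196.8, 198.0] [0.5249 0.5765 0.072 ]
scene upper_handle 0.6 [296.6, 270.1] [0.4236 0.0056 0.124 ]
((595.9622192382812, 72.18719482421875), (33.894535064697266, 64.5360336303711), 85.48600769042969)
('lin units', array([ 2.053,  0.004, -0.018]), 'turn units', array([ 0.0001, -0.0001, -0.0001]))
```

```bash
python3 -m crank '[{"linear":[0.1,0,0],"turn":[0,0,0],"grip":-1},{"linear":[0.2,0,0],"turn":[0,0,0],"grip":-1},{"linear":[0.2,0,0],"turn":[0,0,0],"grip":-1},{"linear":[0.2,0,0],"turn":[0,0,0],"grip":-1},{"linear":[0.2,0,0],"turn":[0,0,0],"grip":-1},{"linear":[0.2,0,0],"turn":[0,0,0],"grip":-1},{"linear":[0.2,0,0],"turn":[0,0,0],"grip":-1},{"linear":[0.2,0,0],"turn":[0,0,0],"grip":-1},{"linear":[0.2,0,0],"turn":[0,0,0],"grip":-1},{"linear":[0.2,0,0],"turn":[0,0,0],"grip":-1},{"linear":[0.14,0,0],"turn":[0,0,0],"grip":-1},{"linear":[0,0,0.2],"turn":[0,0,0],"grip":-1},{"linear":[0,0,0],"turn":[0,0,0],"grip":-1},{"linear":[0,0,0],"turn":[0,0,0],"grip":-1}]'
python3 - <<'E'
from h import *
np.set_printoptions(precision=4,suppress=True)
print(bot.get_state()["joints"])
im=bot.grab_frame("wrist"); im2=bot.grab_frame("side"); bot.grab_frame("scene")
cv2.imwrite("pics/w9.png",np.hstack([cv2.resize(im,(440,330)),cv2.resize(im2[200:400,300:460],(264,330))]))
cv2.imwrite("pics/w9full.png",im)
for c in("wrist","side","scene"):
  for n,z in(("upper_floor",.072),("upper_handle",.124)):
    for d in bot.tip_of(c,n)[:2]: print(c,n,round(d["score"],2),d["point"],atz(c,d["point"],z))
for x in(.36,.4225,.485): print([proj("wrist",[x,y,.107]).round() for y in(.045,.16,.275)])
E
```

```text
time_s: 26.5
tool_pos: [0.4214, 0.1573, 0.2564]
orientation: [-3.14, 0.0, 1.571]
contact_force: [0.3, -0.1, -2.0]
gripper_width: 0.0561
finger_force: 30.0
[ 0.2025  0.0705  1.7011 -0.0001  1.3713  0.2026]
side upper_floor 0.83 [371.0, 266.2] [0.429  0.1537 0.072 ]
side upper_floor 0.19 [325.0, 229.1] [0.5493 0.0003 0.072 ]
side upper_handle 0.85 [363.6, 213.7] [ 0.4316 -0.0051  0.124 ]
scene upper_floor 0.83 [259.5, 262.0] [0.422  0.1548 0.072 ]
scene upper_handle 0.68 [297.3, 271.9] [ 0.4194 -0.0007  0.124 ]
[array([258., 341.]), array([250., 225.]), array([246.,  89.])]
[array([323., 342.]), array([323., 225.]), array([323.,  87.])]
[array([387., 341.]), array([396., 225.]), array([400.,  89.])]
```

View pics/w9.png

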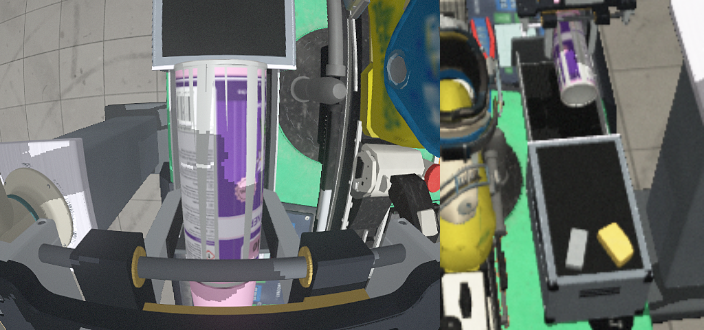

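The left pane (wrist) shows the can held above the drawer between its side walls at columns 172 and 275, with the chest's front edge at row 67. The right pane (side) shows the can over the open drawer, and stone and wax bar undisturbed.

Run:
```python
from h import *
np.set_printoptions(precision=4,suppress=True)
im=cv2.imread("pics/w9full.png"); g=cv2.cvtColor(im,cv2.COLOR_BGR2GRAY)
print([int(v) for v in g[70:115,260]]); print([int(v) for v in g[70:115,385]])
for r in(90,94,98,102,106): print(r,atz("wrist",(300,r),.1465)[1],atz("wrist",(300,r),.107)[1])
print("row150",[int(v) for v in g[150,225:262]]); print([int(v) for v in g[150,378:415]])
for c in (245,250,395,400,405): print(c,atz("wrist",(c,150),.107)[0])
```

```text
[72, 58, 60, 63, 66, 64, 65, 65, 69, 64, 57, 76, 191, 177, 174, 172, 178, 172, 176, 173, 178, 166, 152, 160, 164, 162, 166, 168, 166, 168, 172, 172, 181, 183, 182, 180, 179, 184, 181, 181, 177, 159, 142, 104, 97]
[60, 58, 52, 62, 59, 62, 61, 62, 53, 48, 51, 117, 191, 181, 176, 177, 179, 180, 180, 181, 180, 166, 167, 174, 174, 177, 178, 156, 173, 164, 153, 154, 169, 171, 167, 167, 171, 175, 173, 163, 156, 144, 134, 124, 138]
90 0.2682339942347029 0.2723590848478989
94 0.26536867884758686 0.2690640408685836
98 0.26250912005750937 0.2657756168378082
102 0.2596546389253753 0.26249303199189555
106 0.256804561270388 0.2592155110390976
row150 [109, 108, 111, 112, 111, 113, 112, 117, 111, 118, 113, 119, 117, 118, 118, 118, 117, 119, 151, 158, 159, 236, 239, 172, 118, 110, 125, 125, 124, 122, 124, 142, 148, 125, 176, 180, 193]
[158, 152, 168, 193, 194, 185, 171, 154, 148, 117, 59, 64, 69, 64, 46, 43, 58, 106, 115, 115, 109, 112, 113, 108, 97, 191, 240, 211, 70, 77, 73, 73, 74, 74, 75, 68, 73]
245 0.35860877818447745
250 0.3628133226446797
395 0.48159319487160546
400 0.48580510750818506
405 0.4900403339301588
```

```bash
python3 -m crank '[{"linear":[-0.015,0.01,0.1],"turn":[0,0,0],"grip":-1},{"linear":[0,0,0.2],"turn":[0,0,0],"grip":-1},{"linear":[0,0,0.2],"turn":[0,0,0],"grip":-1},{"linear":[0,0,0.1],"turn":[0,0,0],"grip":-1},{"linear":[0,0,0],"turn":[0,0,0],"grip":-1},{"linear":[0,0,0],"turn":[0,0,0],"grip":-1}]'
python3 -m crank '[{"linear":[0,0,0.04],"turn":[0,0,0],"grip":-1},{"linear":[0,0,0.03],"turn":[0,0,0],"grip":-1},{"linear":[0,0,0],"turn":[0,0,0],"grip":-1}]'
```

```text
time_s: 27.55
tool_pos: [0.4244, 0.1546, 0.137]
orientation: [3.141, -0.0, 1.57]
contact_force: [1.1, 1.0, -2.8]
gripper_width: 0.0557
finger_force: 30.0
time_s: 27.85
tool_pos: [0.4235, 0.1544, 0.1222]
orientation: [-3.141, -0.0, 1.57]
contact_force: [0.1, 0.8, -2.8]
gripper_width: 0.0557
finger_force: 30.0
```

```bash
python3 -m crank '[{"linear":[0,0,0.015],"turn":[0,0,0],"grip":-1},{"linear":[0,0,0.015],"turn":[0,0,0],"grip":-1},{"linear":[0,0,0],"turn":[0,0,0],"grip":-1}]'
```

```text
time_s: 28.15
tool_pos: [0.4235, 0.1544, 0.1161]
orientation: [-3.141, -0.0, 1.57]
contact_force: [-0.2, -0.1, -3.6]
gripper_width: 0.0559
finger_force: 30.0
```

```bash
python3 -m crank '[{"linear":[0,0,0.02],"turn":[0,0,0],"grip":-1},{"linear":[0,0,0],"turn":[0,0,0],"grip":-1}]'; python3 -m crank '[{"linear":[0,0,0.015],"turn":[0,0,0],"grip":-1},{"linear":[0,0,0],"turn":[0,0,0],"grip":-1}]'
```

```text
time_s: 28.35
tool_pos: [0.4234, 0.1544, 0.112]
orientation: [-3.141, 0.0, 1.57]
contact_force: [0.6, 0.6, -2.5]
gripper_width: 0.0557
finger_force: 30.0
time_s: 28.55
tool_pos: [0.4235, 0.1544, 0.109]
orientation: [-3.141, -0.0, 1.57]
contact_force: [0.3, -1.8, -3.0]
gripper_width: 0.056
finger_force: 30.0
```

```bash
python3 -m crank '[{"linear":[0,0,0.01],"turn":[0,0,0],"grip":-1},{"linear":[0,0,0],"turn":[0,0,0],"grip":-1}]'; python3 -m crank '[{"linear":[0,0,0.01],"turn":[0,0,0],"grip":-1},{"linear":[0,0,0],"turn":[0,0,0],"grip":-1}]'; python3 -m crank '[{"linear":[0,0,0.01],"turn":[0,0,0],"grip":-1},{"linear":[0,0,0],"turn":[0,0,0],"grip":-1}]'
```

```text
time_s: 28.75
tool_pos: [0.4239, 0.1545, 0.108]
orientation: [3.141, -0.0, 1.57]
contact_force: [-1.5, 0.3, 2.1]
gripper_width: 0.0563
finger_force: 30.0
time_s: 28.95
tool_pos: [0.424, 0.1546, 0.1079]
orientation: [3.14, -0.0, 1.57]
contact_force: [-5.1, -1.2, 18.6]
gripper_width: 0.0558
finger_force: 30.0
time_s: 29.15
tool_pos: [0.4241, 0.1546, 0.1076]
orientation: [3.14, -0.0, 1.571]
contact_force: [-8.0, -1.4, 31.6]
gripper_width: 0.0556
finger_force: 30.0
```

```bash
python3 -m crank '[{"linear":[0,0,-0.017],"turn":[0,0,0],"grip":-1},{"linear":[0,0,0],"turn":[0,0,0],"grip":0.3},{"linear":[0,0,0],"turn":[0,0,0],"grip":0.4},{"linear":[0,0,0],"turn":[0,0,0],"grip":0.55},{"linear":[0,0,0],"turn":[0,0,0],"grip":0.55},{"linear":[0,0,0],"turn":[0,0,0],"grip":0.55},{"linear":[0,0,-0.05],"turn":[0,0,0],"grip":0.55},{"linear":[0,0,-0.1],"turn":[0,0,0],"grip":0.55},{"linear":[0,0,-0.2],"turn":[0,0,0],"grip":0.55},{"linear":[0,0,-0.2],"turn":[0,0,0],"grip":0.55},{"linear":[0,0,-0.2],"turn":[0,0,0],"grip":0.55},{"linear":[0,0,-0.2],"turn":[0,0,0],"grip":0.55},{"linear":[0,0,0],"turn":[0,0,0],"grip":0.55},{"linear":[0,0,0],"turn":[0,0,0],"grip":0.55}]'
python3 - <<'E'
from h import *
np.set_printoptions(precision=4,suppress=True)
bot.grab_frame("side"); bot.grab_frame("scene"); bot.grab_frame("wrist")
for c in("wrist","side","scene"):
  for n,z in(("upper_floor",.073),("spray_mid",.102),("spray",.102),("upper_handle",.124)):
    for d in bot.tip_of(c,n)[:4]:
      P=atz(c,d["point"],z)
      if P[0]<.55 and P[1]>-.05: print(c,n,round(d["score"],2),d["point"],P)
for d in bot.regions_of("wrist","spray")[:1]:
    r=cv2.minAreaRect(cv2.findNonZero(d["region"].astype(np.uint8))); print(r); print(np.array([atz("wrist",p,.102) for p in cv2.boxPoints(r)]))
E
```

```text
time_s: 30.55
tool_pos: [0.4238, 0.1545, 0.2978]
orientation: [3.139, -0.001, 1.57]
contact_force: [0.7, 0.0, -0.8]
gripper_width: 0.0726
finger_force: 0.0
wrist spray_mid 0.62 [333.5, 215.3] [0.4329 0.1552 0.102 ]
wrist spray_mid 0.38 [323.6, 8.8] [0.4232 0.3531 0.102 ]
wrist spray 0.83 [333.7, 111.4] [0.4328 0.2537 0.102 ]
wrist upper_handle 0.86 [322.5, 366.7] [ 0.423  -0.0046  0.124 ]
side upper_floor 0.56 [370.0, 266.5] [0.4322 0.1552 0.073 ]
side spray 0.75 [377.5, 291.9] [0.4285 0.2634 0.102 ]
side spray 0.48 [382.2, 353.7] [0.4446 0.4488 0.102 ]
side upper_handle 0.85 [365.9, 214.3] [ 0.425 -0.002  0.124]
scene upper_floor 0.73 [257.5, 261.7] [0.4185 0.1595 0.073 ]
scene spray 0.6 [237.2, 240.0] [0.4285 0.2538 0.102 ]
scene upper_handle 0.78 [302.2, 270.8] [ 0.431  -0.0082  0.124 ]
((334.0313720703125, 212.60987854003906), (205.11012268066406, 61.58794021606445), 88.59136962890625)
[[0.4037 0.2545 0.102 ]
 [0.4604 0.2563 0.102 ]
 [0.4716 0.0474 0.102 ]
 [0.4061 0.0459 0.102 ]]
```

The can lies at about (0.431, 0.155), aligned with the slide and inside the drawer by all measurements. Now back to the handle.

```bash
python3 -m crank '[{"linear":[0,0,0],"turn":[0,0,0.1],"grip":0},{"linear":[0,0,0],"turn":[0,0,0.1],"grip":-0.3},{"linear":[0,0,0],"turn":[0,0,0.1],"grip":-0.3},{"linear":[0,0,0],"turn":[0,0,0.1],"grip":-0.3},{"linear":[0,0,0],"turn":[0,0,0.1],"grip":-0.3},{"linear":[0,0,0],"turn":[0,0,0.1],"grip":-0.3},{"linear":[0,0,0],"turn":[0,0,0.1],"grip":-0.3},{"linear":[0,0,0],"turn":[0,0,0.1],"grip":-0.3},{"linear":[0,0,0],"turn":[0,0,0.1],"grip":-0.3},{"linear":[0,0,0],"turn":[0,0,0.1],"grip":-0.3},{"linear":[0,0,0],"turn":[0,0,0.047],"grip":-0.3},{"linear":[0,0.2,0],"turn":[0,0,0],"grip":-0.3},{"linear":[0,0.2,0],"turn":[0,0,0],"grip":-0.3},{"linear":[0,0.2,0],"turn":[0,0,0],"grip":-0.3},{"linear":[0,0.2,0],"turn":[0,0,0],"grip":-0.3},{"linear":[0,0,0.2],"turn":[0,0,0],"grip":-0.3},{"linear":[0,0,0.2],"turn":[0,0,0],"grip":-0.3},{"linear":[0,0,0],"turn":[0,0,0],"grip":-0.3},{"linear":[0,0,0],"turn":[0,0,0],"grip":-0.3}]'
python3 - <<'E'
from h import *
np.set_printoptions(precision=4,suppress=True)
bot.grab_frame("wrist")
for d in bot.tip_of("wrist","upper_handle")[:2]: print(d["score"],d["point"],atz("wrist",d["point"],.124))
print(proj("wrist",[.423,-.0055,.124]),delta([.423,-.0055,.1295],tgt(0,0)))
E
```

```text
time_s: 33.25
tool_pos: [0.4239, -0.0055, 0.2173]
orientation: [-3.141, 0.0, -0.0]
contact_force: [1.3, 0.5, 1.2]
gripper_width: 0.0335
finger_force: 0.0
0.9 [322.1, 247.4] [ 0.4265 -0.0047  0.124 ]
0.73 [370.5, 100.7] [ 0.5277 -0.0364  0.124 ]
[323.1678 252.125 ] ('lin units', array([-0.014, -0.   ,  0.447]), 'turn units', array([ 0.0004, -0.0027,  0.0003]))
```

Aligned with the bar: descend, pinch, and push gently.

```bash
python3 -m crank '[{"linear":[0,0,0.15],"turn":[0,0,0],"grip":-0.3},{"linear":[0,0,0.15],"turn":[0,0,0],"grip":-0.3},{"linear":[0,0,0.1],"turn":[0,0,0],"grip":-0.3},{"linear":[0,0,0.04],"turn":[0,0,0],"grip":-0.3},{"linear":[0,0,0],"turn":[0,0,0],"grip":-0.5},{"linear":[0,0,0],"turn":[0,0,0],"grip":-1},{"linear":[0,0,0],"turn":[0,0,0],"grip":-1},{"linear":[0,0,0],"turn":[0,0,0],"grip":-1}]'
python3 -m crank '[{"linear":[0,-0.02,0],"turn":[0,0,0],"grip":-1},{"linear":[0,-0.04,0],"turn":[0,0,0],"grip":-1},{"linear":[0,-0.06,0],"turn":[0,0,0],"grip":-1},{"linear":[0,-0.07,0],"turn":[0,0,0],"grip":-1},{"linear":[0,-0.07,0],"turn":[0,0,0],"grip":-1},{"linear":[0,-0.07,0],"turn":[0,0,0],"grip":-1},{"linear":[0,-0.07,0],"turn":[0,0,0],"grip":-1},{"linear":[0,-0.07,0],"turn":[0,0,0],"grip":-1},{"linear":[0,-0.07,0],"turn":[0,0,0],"grip":-1},{"linear":[0,-0.07,0],"turn":[0,0,0],"grip":-1},{"linear":[0,-0.07,0],"turn":[0,0,0],"grip":-1},{"linear":[0,-0.07,0],"turn":[0,0,0],"grip":-1},{"linear":[0,-0.07,0],"turn":[0,0,0],"grip":-1},{"linear":[0,-0.07,0],"turn":[0,0,0],"grip":-1},{"linear":[0,-0.06,0],"turn":[0,0,0],"grip":-1},{"linear":[0,-0.05,0],"turn":[0,0,0],"grip":-1},{"linear":[0,-0.02,0],"turn":[0,0,0],"grip":-1},{"linear":[0,0,0],"turn":[0,0,0],"grip":-1},{"linear":[0,0,0],"turn":[0,0,0],"grip":-1}]'
```

```text
time_s: 34.15
tool_pos: [0.425, -0.0055, 0.1301]
orientation: [-3.142, -0.003, -0.0]
contact_force: [0.7, 0.3, 3.6]
gripper_width: 0.0089
finger_force: 30.0
time_s: 36.05
tool_pos: [0.4236, 0.1995, 0.1301]
orientation: [-3.14, -0.001, 0.0]
contact_force: [-3.3, 1.5, 8.0]
gripper_width: 0.0087
finger_force: 30.0
```

```bash
python3 -m crank '[{"linear":[0.005,-0.03,0],"turn":[0,0,0],"grip":-1},{"linear":[0,-0.03,0],"turn":[0,0,0],"grip":-1},{"linear":[0,-0.02,0],"turn":[0,0,0],"grip":-1},{"linear":[0,0,0],"turn":[0,0,0],"grip":-1}]';python3 -m crank '[{"linear":[0,-0.015,0],"turn":[0,0,0],"grip":-1},{"linear":[0,0,0],"turn":[0,0,0],"grip":-1}]';python3 -m crank '[{"linear":[0,-0.015,0],"turn":[0,0,0],"grip":-1},{"linear":[0,0,0],"turn":[0,0,0],"grip":-1}]'
```

```text
time_s: 36.45
tool_pos: [0.4235, 0.215, 0.1301]
orientation: [-3.141, 0.002, 0.0]
contact_force: [-3.4, -0.3, 9.3]
gripper_width: 0.0089
finger_force: 30.0
time_s: 36.65
tool_pos: [0.4235, 0.2176, 0.13]
orientation: [3.142, 0.002, 0.0]
contact_force: [-4.8, -1.3, 10.1]
gripper_width: 0.009
finger_force: 30.0
time_s: 36.85
tool_pos: [0.4235, 0.2196, 0.1301]
orientation: [3.139, 0.002, 0.001]
contact_force: [-4.0, -3.7, 11.0]
gripper_width: 0.0095
finger_force: 30.0
```

```bash
python3 -m crank '[{"linear":[0,-0.015,0],"turn":[0,0,0],"grip":-1},{"linear":[0,0,0],"turn":[0,0,0],"grip":-1}]';python3 -m crank '[{"linear":[0,-0.015,0],"turn":[0,0,0],"grip":-1},{"linear":[0,0,0],"turn":[0,0,0],"grip":-1}]'
```

```text
time_s: 37.05
tool_pos: [0.4235, 0.2197, 0.13]
orientation: [3.133, 0.002, 0.003]
contact_force: [-3.8, -12.5, 13.5]
gripper_width: 0.0091
finger_force: 30.0
time_s: 37.25
tool_pos: [0.4234, 0.2198, 0.13]
orientation: [3.127, 0.002, 0.004]
contact_force: [-2.5, -19.0, 14.9]
gripper_width: 0.0093
finger_force: 30.0
```

The hard stop is reached after 225.5 mm of travel, so the drawer is shut. I'll relax, release and rise.

```bash
python3 -m crank '[{"linear":[0,0.02,0],"turn":[0,0,0],"grip":-1},{"linear":[0,0,0],"turn":[0,0,0],"grip":-0.5},{"linear":[0,0,0],"turn":[0,0,0],"grip":-0.35},{"linear":[0,0,0],"turn":[0,0,0],"grip":-0.35},{"linear":[0,0,-0.05],"turn":[0,0,0],"grip":-0.35},{"linear":[0,0,-0.1],"turn":[0,0,0],"grip":-0.35},{"linear":[0,0,-0.2],"turn":[0,0,0],"grip":-0.35},{"linear":[0,0,-0.2],"turn":[0,0,0],"grip":-0.35},{"linear":[0,0,-0.2],"turn":[0,0,0],"grip":-0.35},{"linear":[0,0,0],"turn":[0,0,0],"grip":-0.35},{"linear":[0,0,0],"turn":[0,0,0],"grip":-0.35},{"linear":[0,0,0],"turn":[0,0,0],"grip":-0.35},{"linear":[0,0,0],"turn":[0,0,0],"grip":-0.35}]'
python3 - <<'E'
from h import *
np.set_printoptions(precision=4,suppress=True)
for c in("wrist","side"):
  bot.grab_frame(c)
  for d in bot.tip_of(c,"upper_handle")[:2]: print(c,d["score"],d["point"],atz(c,d["point"],.124))
E
```

```text
time_s: 38.55
tool_pos: [0.4238, 0.2222, 0.2772]
orientation: [3.141, 0.003, 0.0]
contact_force: [-0.2, -0.7, 0.6]
gripper_width: 0.0307
finger_force: 0.0
wrist 0.7 [324.8, 225.2] [0.425  0.2208 0.124 ]
side 0.57 [375.6, 274.2] [0.4286 0.2196 0.124 ]
```

Handle is at y = 0.220, the shut position, and the robot is clear of everything.

```bash
python3 -c "
from plant import bot
print(bot.hand_in())"
```

```text
the job is handed in; nothing more can be done
None
```

I carried out every step of the task and handed the job in at about 39 s; the hand-in returned no verdict, and the can's final position was last measured before the drawer was pushed shut.

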